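# Back off the ratchet clamp on the V-block

### The job

Open the ratchet bench clamp that holds the V-block: with a fingertip press the thumb release on its sliding jaw, keep it down, and push the jaw back along its bar until it is fully home against the end stop. Then let the release spring up again. Leave the V-block lying where it is, and leave the other clamp and everything else on the bench alone.

Things in the scene. Friction and masses are not known exactly. Their poses are not given: they have to be found in the camera images.
- v_clamp: Ratchet bench clamp, fixed to the table, holding the V-block. Bed 230 x 100 x 10 mm; origin: centre of its underside. x along the bar from the fixed anvil to the end stop (away from the robot at yaw 0), z up. Toothed bar at y -37, tips 38 mm high. The jaw carriage is 60 mm long, y -52 to +40, mostly up to 50 mm high.
- collar_clamp: Ratchet bench clamp, fixed to the table, holding the round collar. Bed 230 x 100 x 10 mm; origin: centre of its underside. x along the bar from the fixed anvil to the end stop (away from the robot at yaw 0), z up. Toothed bar at y -37, tips 38 mm high. The jaw carriage is 60 mm long, y -52 to +40, mostly up to 50 mm high; the same clamp otherwise.
- v_clamp_jaw (a joint): Sliding jaw of the clamp with the V-block along that clamp's +x, m. 0 = shut, 0.089 = open, home at the end stop; starts near 0.031. Friction 3 N plus 20 N per m/s. With its release up the pawl stops all opening (1 to 2 mm of give, 10 mm teeth), but lets it ratchet shut.
- v_clamp_release (a joint): Release rocker on the jaw of the clamp with the V-block, rad: 0 = up, pawl in the teeth; 0.38 = down on its stop; jaw free above 0.17. Sprung: 3 N at the thumb bar at first, 7 N fully down; springs up when let go. Thumb bar 7 mm down = 0.2 rad, 13 mm = stop.
- v_clamp_thumb (a point): Top centre of the thumb bar (release) of the V-block's clamp: round bar 12 mm thick, 40 mm long along the clamp's x, 69 mm above the table when up, y = +30 mm in the clamp's frame, 36 mm to +y of the rocker's pivot. Rides on the jaw. 24 mm from it along +x stands the backrest: a fingertip that holds the bar down can push on it and so drive the jaw.
- v_clamp_backrest (a point): Top middle of the face, towards the thumb bar (-x), of the backrest of the V-block's clamp: an upright plate fixed to the jaw, 42 mm wide in y, 6 mm thick, top 95 mm above the table, y = +22 mm in the clamp's frame.
- collar_clamp_jaw (a joint): Sliding jaw of the clamp with the round collar along that clamp's +x, m. 0 = shut, 0.089 = open, home at the end stop; starts near 0.017. Friction 3 N plus 20 N per m/s. With its release up the pawl stops all opening (1 to 2 mm of give, 10 mm teeth), but lets it ratchet shut.
- collar_clamp_release (a joint): Release rocker on the jaw of the clamp with the round collar, rad: 0 = up, pawl in the teeth; 0.38 = down on its stop; jaw free above 0.17. Sprung: 3 N at the thumb bar at first, 7 N fully down; springs up when let go. Thumb bar 7 mm down = 0.2 rad, 13 mm = stop.
- v_block: Steel V-block, 50 x 44 x 32 mm, loose, 0.3 to 0.6 kg, lying on the bed of its clamp between anvil and jaw. Origin: centre of its underside, 10 mm above the table; x the 50 mm length, z up.
- collar: Round steel collar, 36 mm in diameter, 16 mm high, loose on the bed of the other clamp. Origin: centre of its underside.
- nut: M12 hexagon nut, 22 x 19 x 10 mm, loose, lying on the table between or behind the clamps. Origin: centre of its underside.
- brass_bush: Brass bush, 28 mm in diameter, 22 mm high, loose on the table. Origin: centre of its underside.
- oil_bottle: White oiler bottle with red spout, 40 mm in diameter, 130 mm high, standing. Origin: centre of its underside.
- bolt: M10 bolt, 51 mm high, standing on its head behind the clamps. Origin: centre of the underside.

How it is judged (in metres and radians):
On the way, in this order (a step that is already met when the one before it is completed fails the run):
1. the release of the V-block's clamp is pressed down while its jaw still stands where it was (value of joint v_clamp_release above 0.18 rad and value of joint v_clamp_jaw below 0.04 m), for 0.03 s.
2. the jaw of the V-block's clamp is pushed fully home against the end stop (value of joint v_clamp_jaw above 0.085 m), for 0.1 s.
At the end, for the whole second after the job is handed in: The jaw of the V-block's clamp stands within 4 mm of its end stop (joint above 0.085), its release is up again (below 0.05 rad), the V-block lies still, upright and within 15 mm of where it was, and the other clamp's jaw is within 5 mm of its start with its release up (value of joint v_clamp_jaw above 0.085 m and value of joint each of v_clamp_release, collar_clamp_release below 0.05 rad and distance of v_block from where it was at the start of the episode below 0.015 m and angle between v_block's own z axis and vertical below 0.1 rad and linear speed of v_block below 0.01 m/s and value of joint collar_clamp_jaw between 0.012 and 0.022 m); the robot touches nothing.
It fails at once if the V-block is lifted, carried or shoved (more than 15 mm) (distance of v_block from where it was at the start of the episode above 0.015 m or height (world z) of v_block above 0.018 m).
It fails at once if the other clamp is worked or its collar disturbed (release pressed past 0.15 rad, jaw moved 5 mm, collar moved 15 mm) (value of joint collar_clamp_release above 0.15 rad or value of joint collar_clamp_jaw above 0.022 m or value of joint collar_clamp_jaw below 0.012 m or distance of collar from where it was at the start of the episode above 0.015 m).
It fails at once if a bystander on the table is moved more than 30 mm (distance of any of nut, brass_bush, oil_bottle, bolt from where it was at the start of the episode above 0.03 m).
It also fails if it takes over 32 s, if anything falls off the work surface, if the arm or the gripper's body presses on something with over 40 N, if the wrist force passes 120 N, or if a joint passes its speed limit or range.

### The arm

A 6-joint arm with a two-finger parallel gripper is mounted at the origin on a cart in front of the work surface, level with it; the furniture and walls round the work are solid. World frame = base frame: x ahead of the robot, y to its left, z up, the work surface at z = 0. Lengths are in mm, angles in rad, forces in N, time in s.
With the tool pointing down it reaches from about 400 to 925 mm from the base axis. Payload 12.5 kg.
Tool frame: the origin (TCP) lies at the very end of the fingers, on their centre line; the grasp point (between the pads) lies 19 mm behind it; z points along the fingers, y is the line along which they close (so a half turn about z gives the same grasp; the last joint's range is limited). The gripper opens to 95 mm and grips with 3 to 60 N. Pads are 20 mm wide; open, the fingers measure 119 mm over their backs; the gripper's body (75 mm by 180 mm) begins 59 mm behind the grasp point.
Start: joints at [-1.405, 0.491, 1.559, -0, 1.092, -0.106], TCP at [167.814, -602.068, 214.661] pointing down, gripper open.
Joint ranges: [-3.1, 3.1], [-0.84, 2.19], [0.05, 2.79], [-1.13, 4.28], [0.06, 2.93], [-2.69, 2.69]. Speed limits (rad/s): [2.22, 2.22, 2.79, 3.14, 3.14, 3.14].

### API

Orientations are given as [roll, pitch, yaw] about the fixed x, y, z axes, in that order (R = Rz(yaw) Ry(pitch) Rx(roll)).
In Python, from cell import env gives the robot as it stands.
- The arm moves only by the tool steer_hand, called after "Request:" as name(argument=value, ...) on one line, values as JSON. Schema: {"type":"object","properties":{"rows":{"type":"array","items":{"type":"array","items":{"type":"array","items":{"type":"number"},"minItems":5,"maxItems":5},"minItems":1,"maxItems":5},"minItems":1,"maxItems":1},"only":{"type":"string"},"quiet":{"type":"boolean"},"lines":{"type":"string"}},"required":["rows"],"additionalProperties":false}. rows is a list that holds a single list of rows (three levels of brackets), with 1 to 5 rows, each of 5 numbers: dx, dy, dz in mm, then a turn about the tool's z in rad, then the opening from 0.0 (shut) to 1.0 (fully open); each row is the pose to reach, as a shift and turn from the pose commanded when the call began, along the tool's axes at that moment; what a row does not reach only later rows make up. A row lasts 1/12 s, in which the tool goes at most 41.7 mm and 0.125 rad, less where a joint would pass 70% of its speed; a pose out of reach is approached as far as the arm can. The fingers move at their own pace and stop on an object; the grip force is fixed at half the most. Time passes only in rows, so rows that do not move let the fingers close. The tool returns the time, the measured TCP pose, the force, the opening and the grip force at its end. only (a regular expression) keeps the lines of the reply that match it, lines (a string "A,B") keeps lines A to B, and quiet returns only ok. Input that does not fit is refused with a message, and nothing moves.
- env.state(): the state, without advancing time (a new reading comes with each control period).
- env.read_camera(name): name is "scene" or "top"; returns (picture, depth): 384x512x3 uint8, red, green, blue; 384x512 float32, mm along the optical axis (not along the pixel's ray), 0 where there is no reading.
- env.camera_info(name): a dict with "vertical_fov" (degrees; the focal length in pixels is half the picture's height over the tangent of half this angle, whatever the lens; pixels are square), "cx", "cy" (the principal point, pixels), "origin" and "attitude" of the camera in the world. Camera axes: x right, y down, z forward; pixel columns grow to the right and rows downward; lengths in mm; the calibration is good to about 2 mm. A picture is of the moment at which its call begins. camera_info takes no time and is no camera call.
- env.job_done(): hands the job in; it is judged then, once.
The state is a dict: "t": time; "joints": joint angles; "qvel": joint speeds; "tau": joint torques, N m; "eef_pos": TCP position; "tcp_rot": TCP orientation; "ft_force": force on the tool from outside, world axes, zero at the start; "moment": the same for the moment, N m; "opening": opening from 0.0 (shut) to 1.0 (fully open); "grip_force": force on a finger pad.
Only numpy, scipy, OpenCV 4.12 (cv2) and the standard library are available. Lean on these libraries where they do the work, as an engineer would, in place of code of your own. Each camera call takes 0.05 s, during which the arm holds its last target. There are 200 camera calls.

## Working session

There is one attempt and no reset: what is moved stays moved. The work goes in short steps, Python scripts to look and compute and a tool call to move; the robot and the scene stay as the last step left them, time stands still between calls to the robot, and variables do not carry over. Pictures are saved under pics/ and viewed, at most 10 in all, crops included, and the job is handed in when it is done.

```bash
ls; mkdir -p pics
```

Run:
```python
from cell import env
import cv2,numpy as np
for n in("scene","top"):
    p,d=env.read_camera(n); cv2.imwrite(f"pics/{n}0.png",p[:,:,::-1]); np.save(f"{n}_d.npy",d); np.save(f"{n}_p.npy",p)
    print(n,env.camera_info(n))
print(env.state())
```

```text
cell.py
pics
scene {'vertical_fov': 43.43272380384159, 'cx': 250.56173821802824, 'cy': 190.1540013087038, 'origin': array([-252.22637438,  334.10430928,  751.56147452]), 'attitude': array([-2.20574797, -0.01193769, -2.13637331])}
top {'vertical_fov': 50.918808367250435, 'cx': 258.35826573371173, 'cy': 199.7095565283042, 'origin': array([ 405.37751495, -159.69118337, 1002.35617578]), 'attitude': array([-3.02679987e+00, -5.86688273e-04, -1.58844395e+00])}
{'t': 0.1, 'joints': array([-1.40455739e+00,  4.91492690e-01,  1.55940762e+00, -1.78059877e-06,
        1.09172890e+00, -1.05556897e-01]), 'qvel': array([ 9.42052342e-05, -2.68823641e-03, -2.00411651e-03, -2.21930488e-05,
        1.98870321e-03,  2.12429172e-03]), 'tau': array([ 4.31757770e-03, -6.13623047e+01, -2.58606952e+01,  6.94472878e-02,
        4.70095722e-02, -6.40763005e-05]), 'eef_pos': array([ 167.79738272, -601.81289744,  214.11770586]), 'tcp_rot': array([-3.14056170e+00, -1.07642232e-04,  2.71796596e-01]), 'ft_force': array([-0.77315395,  0.09049888, -0.02155677]), 'moment': array([-0.02975595, -0.05443744,  0.0278844 ]), 'grip_force': 0.0, 'opening': 0.9968954187705149}
```

View pics/scene0.png

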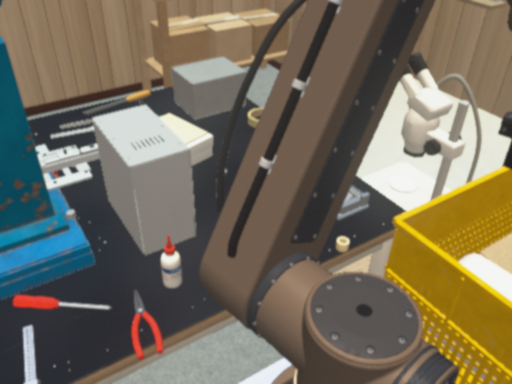

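View pics/top0.png

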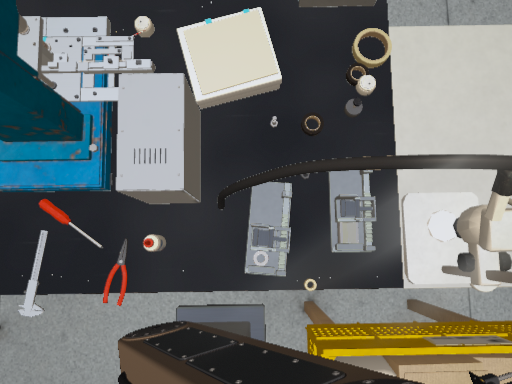

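The scene view is mostly blocked by the arm. The top view shows the collar clamp at about (268,228) and the V-block clamp at about (355,212), with a black hose crossing near row 165. I'll zoom in on the clamps and check heights.

Create h.py:
```python
import numpy as np
from scipy.spatial.transform import Rotation as R
from cell import env
def cam(n):
    c=env.camera_info(n); f=192/np.tan(np.radians(c['vertical_fov'])/2)
    return c,f,R.from_euler('xyz',c['attitude']).as_matrix()
def cloud(n,d):
    c,f,M=cam(n); v,u=np.mgrid[:384,:512]
    P=np.stack([(u-c['cx'])/f*d,(v-c['cy'])/f*d,d],-1)
    return P@M.T+c['origin']
def ray(n,u,v,z):
    c,f,M=cam(n); r=M@np.array([(u-c['cx'])/f,(v-c['cy'])/f,1]); return c['origin']+r*(z-c['origin'][2])/r[2]
def proj(n,p):
    c,f,M=cam(n); q=M.T@(np.array(p)-c['origin']); return f*q[0]/q[2]+c['cx'],f*q[1]/q[2]+c['cy']
```

Run:
```python
from h import *
import cv2
p=np.load('top_p.npy');d=np.load('top_d.npy');W=cloud('top',d);np.save('W.npy',W)
c=p[145:295,235:395]
cv2.imwrite('pics/crop.png',cv2.resize(c,(800,750) if 0 else (640,600),interpolation=cv2.INTER_CUBIC)[:,:,::-1])
for u,v in [(230,190),(260,174),(300,165),(350,160),(450,162),(320,220),(355,250),(340,232),(500,200)]: print(u,v,W[v,u].round())
for u in range(326,384,3): print(u, W[168:256:4,u,2].round().astype(int))
```

```text
230 190 [ 506. -111.  290.]
260 174 [ 515. -164.  397.]
300 165 [ 513. -218.  469.]
350 160 [ 509. -274.  516.]
450 162 [ 495. -375.  561.]
320 220 [ 468. -315.   -2.]
355 250 [ 392. -397.    6.]
340 232 [ 405. -160. 1002.]
500 200 [ 481. -600.  276.]
326 [492  -1   1   0   2  -5  -3   0  -1   3  -2   1  -1   7  -2  -1  -3   0
  -1  -1  -1   2]
329 [497   8   9  11   8   6   0  -3   0   4   2   1  -1  -4  -1   1  -3   0
   1   2  -3   0]
332 [ 497    7   11   11    9    8    9   12   10   10    9   11   11 1002
   11   11   11   10    9   11    4   -4]
335 [501  10  10  12  10  11  12  11  27  25  24  21  17  18   6  10  11  10
  13  17  16  -3]
338 [503  12  10   9   7   8  12  82  35  37  38  35  34  50  22  24  20  20
  20  39  35   2]
341 [506   8  10  10  10   6   8  94  67  65  64  68  67  48  44  42  40  41
  40  36  35   1]
344 [ 507    9   11   11   10   10   10   96   67   68 1002   68   68   46
   40   37   36   35   37   37   32    3]
347 [510  11   7   9  13   8   9  95  36  61  61  65  36  50  24  28  28  29
  27  36  37   1]
350 [510  14   9   8   9  13   9  93  35  60
[... 417 characters left out ...]
9  14  13  13   9
   9  34  34  -1]
365 [521  46  33  30  31  30  30  32  33  34  58  34  32  51  29  29  27  22
  23  21  40   4]
368 [521  43  29  29  30  31  28  30  33  31  57  38  39  47  41  37  39  38
  31  31  45  -1]
371 [522  44  -1  -1  -2  -2  -2  47  24  23  55  38  35  47  36  37  40  34
  34  27  43   3]
374 [525  -2  -1   0   2   0  -3  46  45  47  47  47  47  44   0  -1  -4  -3
   1  -1  44   3]
377 [526  -1   1   1   1  -1  -3   0   2   1  -2   2   0  -2  -1  -1  -3  -1
  -1   2   2  -2]
380 [527   2   1   1   0  -1   2   0  -1  -1  -3   0  -2   1   1  -1  -2   0
   0   2   3  -1]
383 [530   2  -4   3  -2   0   0   2   0  -1  -1  -1   0   6  -2   2   0   0
   1   0  -1   3]
```

View pics/crop.png

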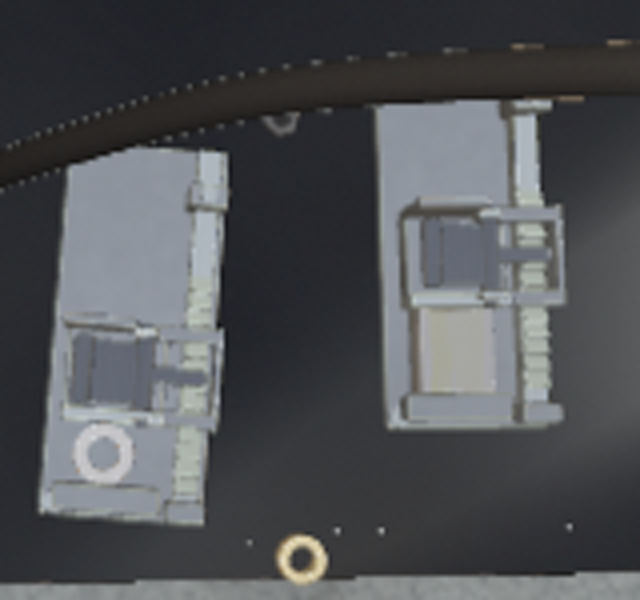

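The zoom shows the V-block clamp on the right: thumb bar at about crop (430,252), backrest at about (440,205), V-block at about (455,350). The hose is roughly 500 mm up at x≈510. Next I'll work out the clamp pose and the obstacles.

Run:
```python
from h import *
import cv2
W=np.load('W.npy');Z=W[...,2]
v,u=np.mgrid[:384,:512]
box=(u>328)&(u<380)&(v>172)&(v<258)
br=box&(Z>85)&(Z<105)&(v<204); print('backrest',br.sum(),W[br].min(0).round(1),W[br].max(0).round(1),np.median(W[br],0).round(1))
th=box&(Z>62.5)&(Z<75)&(u>337)&(u<348)&(v>199)&(v<219)
print('thumb',th.sum(),np.percentile(W[th],[2,50,98],0).round(1),'mean',W[th].mean(0).round(1))
for m,nm in((br,'br'),(th,'th')): print(nm,cv2.minAreaRect(W[m][:,:2].astype(np.float32)))
# clamp footprint: everything above 5mm
m=box&(Z>5)&(Z<120)&(W[...,0]<560); 
r=cv2.minAreaRect(W[m][:,:2].astype(np.float32));print('footprint',r)
# left edge of bed (z~10) rowwise: fit y vs x
pts=[]
for vv in range(176,248):
    k=np.where(m[vv,:345])[0]
    if len(k): pts.append(W[vv,k[0]][:2])
pts=np.array(pts);print('edge slope dy/dx',np.polyfit(pts[:,0],pts[:,1],1))
# obstacle heights on grid 40mm
X,Y=W[...,0],W[...,1]
print('     y',list(range(-700,-80,40)))
for x in range(680,100,-40):
    print(x,[int(np.max(Z[(abs(X-x)<20)&(abs(Y-y)<20)&(Z<1000)],initial=-9)) for y in range(-700,-80,40)])
```

```text
backrest 54 [ 514.5 -386.5   88.8] [ 520.4 -345.7   97. ] [ 517.2 -366.    93.9]
thumb 109 [[ 471.6 -368.8   62.7]
 [ 492.6 -358.6   66.6]
 [ 509.1 -352.6   71.4]] mean [ 491.1 -359.8   66.8]
br ((517.429931640625, -366.0698547363281), (40.76462936401367, 5.340576171875), 88.92897033691406)
th ((490.2425231933594, -360.61944580078125), (16.9013614654541, 38.08121871948242), 87.86508178710938)
footprint ((468.9493408203125, -389.12158203125), (102.94869995117188, 182.96730041503906), 89.0899887084961)
edge slope dy/dx [-8.59902333e-03 -3.35196056e+02]
     y [-700, -660, -620, -580, -540, -500, -460, -420, -380, -340, -300, -260, -220, -180, -140, -100]
680 [-9, -9, -9, -9, -9, 4, 4, 4, 3, 19, 22, 19, 5, 5, 3, 3]
640 [-9, -9, -9, -9, -9, 4, 4, 4, 4, 4, 4, 7, 6, 5, 4, 5]
600 [-9, -9, -9, -9, -9, 1, 3, 54, 16, 13, 11, 12, 4, 6, 4, 3]
560 [-9, -9, -9, -9, -9, 6, 4, 51, 15, 13, 11, 28, 33, 14, 14, 4]
520 [-9, -9, 313, 316, -9, 4, 48, 568, 565, 558, 541, 518, 491, 449, 392, 314]
480 [-9, 233, 298, 298, -9, 5, 46, 573, 568, 557, 540, 514, 40, 14, 15, 116]
440 [-9, -9, 258, 257, -9, 4, 4, 40, 44, 45, 4, 4, 60, 97, 98, 5]
400 [157, 231, 243, 239, -9, 6, 4, 46, 44, 44, 4, 4, 60, 63, 71, 4]
360 [160, 211, 246, 161, -9, 5, 4, 5, 4, 4, 4, 5, 46, 41, 38, 5]
320 [-9, 166, 243, -9, -9, 4, 6, 3, 5, 5, 26, 695, 48, 11, 4, 4]
280 [-9, -9, -9, -9, -9, -9, 0, 2, 0, -9, 23, 673, 679, 647, 623, 592]
240 [-9, -9, -9, -9, -9, -9, -9, -9, -9, -9, -9, -9, -9, -9, -9, -9]
200 [136, 170, 170, 327, 335, 325, 171, 171, 170, 171, 171, 165, -9, -9, -9, -9]
160 [-9, -9, -9, 305, 324, 322, -9, -9, -9, -9, 85, -9, -9, -9, -9, -9]
120 [16, 51, 52, 51, 51, 51, 57, 55, 13, -9, -9, -9, -9, -9, -9, -9]
```

Thumb bar centre ≈ (490.5, −358.5, 69), backrest face x ≈ 514.5, clamp yaw ≈ −0.01. The first half of the transit comes next, with the fingers closing and the tool turning.

Request:
steer_hand(rows=[[[35,-14,0,0.1,0],[70,-28,0,0.2,0],[105,-42,0,0.28,0],[140,-56,0,0.28,0],[175,-70,0,0.28,0]]])

```text
t: 0.52
eef_pos: [318.6, -486.3, 214.4]
tcp_rot: [-3.141, 0.0, -0.009]
ft_force: [0.5, -1.3, 1.3]
opening: 0.708
grip_force: 0.0
```

```bash
python3 -c "
from cell import env
s=env.state();print(s['joints'],s['eef_pos'],s['tcp_rot'])"
```

```text
[-1.10435837e+00  4.29260508e-01  1.66858594e+00  4.40140697e-06
  1.04417731e+00  4.75571989e-01] [ 318.63682081 -486.31080952  214.41754765] [-3.14120765e+00  1.93994660e-04 -9.13621109e-03]
```

Request:
steer_hand(rows=[[[20,-25,25,0,0],[40,-50,50,0,0],[60,-75,75,0,0],[80,-100,100,0,0],[80,-100,100,0,0]]])

```text
t: 0.93
eef_pos: [399.4, -383.0, 110.4]
tcp_rot: [-3.136, 0.004, -0.005]
ft_force: [-0.0, 0.6, -0.9]
opening: 0.355
grip_force: 0.0
```

Run:
```python
from h import *
import cv2
s=env.state();print(s['joints'],s['eef_pos'])
p,d=env.read_camera('top'); cv2.imwrite('pics/top1.png',p[:,:,::-1])
p2,d2=env.read_camera('scene'); cv2.imwrite('pics/scene1.png',p2[:,:,::-1])
np.save('W1.npy',cloud('top',d))
W=np.load('W.npy');Z=W[...,2];m=(Z>250)&(Z<600)&(abs(W[...,0]-508)<45)
for y in range(-420,-100,40):
    k=m&(abs(W[...,1]-y)<5); 
    if k.any(): print('hose y',y,'x',W[k][:,0].min().round(),W[k][:,0].max().round(),'z',np.percentile(Z[k],[5,50,95]).round())
```

```text
[-8.84051744e-01  5.23271120e-01  1.83906941e+00  7.27298708e-04
  7.86644132e-01  6.91193733e-01] [ 399.39566274 -382.98024383  110.43130316]
hose y -420 x 485.0 502.0 z [565. 569. 572.]
hose y -380 x 488.0 505.0 z [556. 561. 564.]
hose y -340 x 491.0 508.0 z [543. 548. 552.]
hose y -300 x 495.0 512.0 z [522. 528. 532.]
hose y -260 x 499.0 516.0 z [497. 503. 508.]
hose y -220 x 502.0 519.0 z [461. 469. 474.]
hose y -180 x 503.0 518.0 z [409. 419. 427.]
hose y -140 x 502.0 518.0 z [337. 352. 361.]
```

View pics/top1.png

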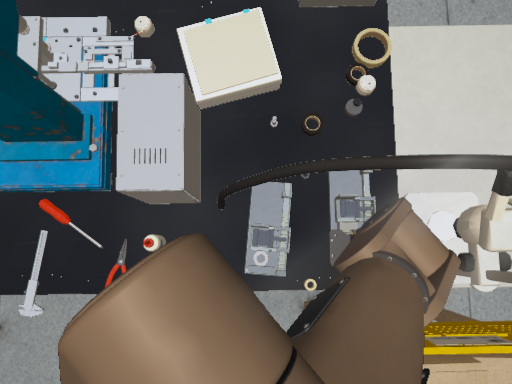

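View pics/scene1.png

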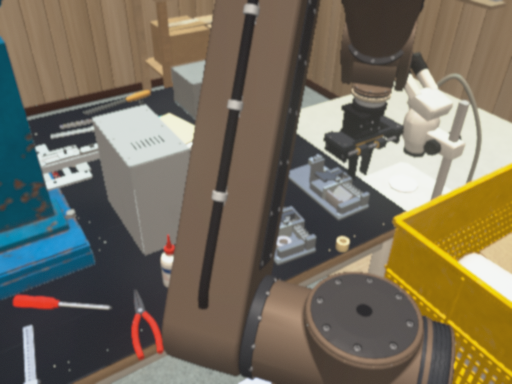

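The top view shows the forearm's front end at about (405,215), just short of the hose at row 162. The scene view shows the gripper over the V-clamp's near end, with the thumb and backrest visible at about (325,165). I'll check arm heights against the hose.

Run:
```python
from h import *
W=np.load('W1.npy');X,Y,Z=np.moveaxis(W,-1,0)
print('      y',list(range(-520,-160,30)))
for x in range(530,260,-20):
    print(x,[int(np.max(Z[(abs(X-x)<10)&(abs(Y-y)<15)&(Z<1000)],initial=-9)) for y in range(-520,-160,30)])
```

```text
y [-520, -490, -460, -430, -400, -370, -340, -310, -280, -250, -220, -190]
530 [6, 4, 4, 44, 14, 13, 92, 4, 4, 51, 55, 14]
510 [2, 4, 4, 569, 568, 564, 555, 543, 527, 508, 485, 454]
490 [-9, -9, 2, 575, 571, 565, 556, 543, 526, 499, 33, 13]
470 [-9, -9, -9, 49, 410, 429, 402, 4, 3, 9, 41, 14]
450 [-9, -9, -9, 21, 417, 444, 457, 5, 4, 46, 51, 97]
430 [-9, -9, -9, 406, 424, 446, 478, 486, 4, 49, 60, 62]
410 [-9, -9, -9, 418, 428, 428, 485, 495, 494, 3, 59, 62]
390 [-9, -9, 415, 425, 428, 481, 513, 529, 532, 465, 50, 61]
370 [-9, -9, 420, 448, 455, 510, 534, 560, 583, 594, 39, 29]
350 [-9, -9, -9, 456, 482, 511, 553, 585, 609, 627, 632, 727]
330 [-9, -9, -9, -9, 489, 510, 565, 601, 629, 656, 679, 743]
310 [-9, -9, -9, -9, -9, 496, 574, 616, 649, 681, 703, 738]
290 [-9, -9, -9, -9, -9, -9, 577, 626, 654, 679, -9, 0]
270 [-9, -9, -9, -9, -9, -9, 583, 618, -9, -9, -9, -9]
```

Create clr.py:
```python
from h import *
from scipy.optimize import least_squares
from scipy.spatial import cKDTree
Q=np.array([[-1.40456,.49149,1.55941,1.09173],[-1.10436,.42926,1.66859,1.04418],[-.88405,.52327,1.83907,.78664]])
T=np.array([[167.8,-601.8,214.1],[318.6,-486.3,214.4],[399.4,-383.,110.4]])
def fk(p,q): # L1,L2,a,hmd ; planar radius along q1 plane, tool tilt ignored
    s=q[1]+q[2]; return p[2]+p[0]*np.sin(q[1])+p[1]*np.sin(s), p[3]+p[0]*np.cos(q[1])+p[1]*np.cos(s)
rp=[np.array([t[0]*np.cos(q[0])+t[1]*np.sin(q[0]),-t[0]*np.sin(q[0])+t[1]*np.cos(q[0])]) for q,t in zip(Q,T)]
print('radial,lateral',np.round(rp,1))
def res(p): return np.concatenate([[fk(p,q)[0]-r[0],fk(p,q)[1]-t[2]] for q,r,t in zip(Q,rp,T)])
def ik(p,r,z):
    return least_squares(lambda x:np.array(fk(p,[0,x[0],x[1]]))-[r,z],[.6,1.7]).x
W1=np.load('W1.npy').reshape(-1,3);W0=np.load('W.npy').reshape(-1,3)
# hose points (surface from above; radius ~9): centreline below surface
ho=W0[(W0[:,2]>270)&(W0[:,2]<600)&(abs(W0[:,0]-505)<40)&(W0[:,1]<-100)&(W0[:,1]>-430)]-[0,0,5]
diff=(np.abs(W1-W0).max(1)>30)&(W1[:,2]>330)&(W1[:,2]<760)&(W1[:,0]<480)
arm=W1[diff]
def toplane(P,q1): c,s=np.cos(q1),np.sin(q1); return np.c_[P[:,0]*c+P[:,1]*s,-P[:,0]*s+P[:,1]*c,P[:,2]]
def clearance(p,dt,tcp,verbose=0):
    off=np.mean([r[1] for r in rp]); rr=np.hypot(*tcp[:2]); q1=np.arctan2(tcp[1],tcp[0])-np.arcsin(off/rr); r=np.sqrt(rr**2-off**2)
    x=ik(p,r,tcp[2]); x0=Q[2,1:3]; da=x.sum()-x0.sum()
    A=toplane(arm,Q[2,0]); w0=np.array([rp[2][0],T[2,2]+dt]); w1=np.array([r,tcp[2]+dt])
    d=A[:,[0,2]]-w0; c,s=np.cos(da),np.sin(da)   # pitch forward: radial toward -z
    d=np.c_[c*d[:,0]+s*d[:,1],-s*d[:,0]+c*d[:,1]]+w1
    B=toplane(np.c_[d[:,0],A[:,1],d[:,1]],-q1)
    D,i=cKDTree(B).query(ho); j=D.argmin()
    # vertical clearance: hose z minus arm z at same xy
    Dx,ix=cKDTree(B[:,:2]).query(ho[:,:2]); k=Dx<12
    v=(ho[k,2]-B[ix[k],2]).min() if k.any() else None
    return D.min().round(),ho[j].round(),v,np.round(da,2),x.round(2)
if __name__=='__main__':
    for p0 in ([615,405,-30,-141],[612,571,-100,-100]):
        f=least_squares(res,p0); print(f.x.round(1),f.fun.round(1))
    p=f.x
    for fix in (0,):
        g=least_squares(lambda y:res([y[0],y[1],0,y[2]]),[615,405,-141]); print('a=0',g.x.round(1),g.fun.round(1))
    for pp in (f.x,[g.x[0],g.x[1],0,g.x[2]]):
      for dt in(230,300):
        for tcp in ([430,-358,80],[500,-358,75],[500,-358,57],[530,-358,57],[562,-358,57],[510,-358,57]): print(dt,tcp,clearance(pp,dt,tcp))
```

```bash
python3 clr.py
```

```text
radial,lateral [[621.3  65.9]
 [577.6  65.9]
 [549.4  66. ]]
[473.3 410.8  27.8 -10. ] [-5.8  3.4  2.2 -0.7  3.6 -2.7]
[473.3 410.8  27.8 -10. ] [-5.8  3.4  2.2 -0.7  3.6 -2.7]
a=0 [519.3 418.6 -46.5] [-4.9  4.   0.3  0.8  4.2 -4.8]
230 [430, -358, 80] (np.float64(63.0), array([ 499., -274.,  497.]), np.float64(138.58931701920602), np.float64(0.06), array([0.57, 1.85]))
230 [500, -358, 75] (np.float64(32.0), array([ 499., -269.,  495.]), np.float64(49.53376925616345), np.float64(-0.01), array([0.66, 1.69]))
230 [500, -358, 57] (np.float64(32.0), array([ 499., -266.,  494.]), np.float64(62.16097175561782), np.float64(0.02), array([0.69, 1.69]))
230 [530, -358, 57] (np.float64(13.0), array([ 500., -254.,  486.]), np.float64(43.48129380095696), np.float64(-0.02), array([0.73, 1.62]))
230 [562, -358, 57] (np.float64(0.0), array([ 503., -257.,  495.]), np.float64(-58.68647787190565), np.float64(-0.06), array([0.77, 1.53]))
230 [510, -358, 57] (np.float64(26.0), array([ 500., -262.,  492.]), np.float64(55.096237763565114), np.float64(0.01), array([0.7 , 1.67]))
300 [430, -358, 80] (np.floa
[... 1788 characters left out ...]
)
300 [500, -358, 75] (np.float64(31.0), array([ 499., -269.,  495.]), np.float64(48.592068874566905), np.float64(-0.02), array([0.65, 1.7 ]))
300 [500, -358, 57] (np.float64(34.0), array([ 499., -266.,  494.]), np.float64(61.39142595400108), np.float64(0.02), array([0.67, 1.71]))
300 [530, -358, 57] (np.float64(13.0), array([ 500., -254.,  486.]), np.float64(36.79600355665326), np.float64(-0.02), array([0.7 , 1.64]))
300 [562, -358, 57] (np.float64(0.0), array([ 507., -249.,  492.]), np.float64(-378.4109840791085), np.float64(-0.06), array([0.74, 1.56]))
300 [510, -358, 57] (np.float64(26.0), array([ 500., -262.,  492.]), np.float64(55.18629276249919), np.float64(0.01), array([0.68, 1.69]))
```

Run:
```python
from clr import *
p=least_squares(res,[615,405,-30,-141]).x
for t in ([450,-358,85],[455,-358,57],[513,-358,57],[516,-376,57],[521,-390,57],[513,-358,75],[516,-376,75]): print(t,clearance(p,270,t)[:3])
```

```text
radial,lateral [[621.3  65.9]
 [577.6  65.9]
 [549.4  66. ]]
[450, -358, 85] (np.float64(49.0), array([ 499., -274.,  497.]), np.float64(102.86319297036687))
[455, -358, 57] (np.float64(62.0), array([ 500., -254.,  486.]), np.float64(121.06407775112018))
[513, -358, 57] (np.float64(24.0), array([ 500., -262.,  492.]), np.float64(53.26652256981589))
[516, -376, 57] (np.float64(24.0), array([ 499., -274.,  497.]), np.float64(65.65602195483876))
[521, -390, 57] (np.float64(23.0), array([ 499., -274.,  497.]), np.float64(-378.2716645484545))
[513, -358, 75] (np.float64(23.0), array([ 499., -269.,  495.]), np.float64(38.35477762016632))
[516, -376, 75] (np.float64(22.0), array([ 499., -274.,  497.]), np.float64(51.12370064380946))
```

Request:
steer_hand(rows=[[[0,0,0,-0.12,1],[0,0,0,-0.24,1],[0,0,0,-0.36,1],[0,0,0,-0.48,1],[0,0,0,-0.6,1]]])

```text
t: 1.45
eef_pos: [398.0, -389.9, 115.7]
tcp_rot: [3.14, 0.0, 0.596]
ft_force: [-0.9, 0.9, -0.7]
opening: 0.563
grip_force: 0.0
```

Request:
steer_hand(rows=[[[0,0,0,-0.12,1],[0,0,0,-0.24,1],[0,0,0,-0.36,1],[0,0,0,-0.48,1],[0,0,0,-0.6,1]]])

```text
t: 1.87
eef_pos: [397.9, -389.9, 115.7]
tcp_rot: [3.14, 0.001, 1.196]
ft_force: [0.2, 0.5, -0.5]
opening: 0.915
grip_force: 0.0
```

Request:
steer_hand(rows=[[[0,0,0,-0.12,1],[0,0,0,-0.24,1],[0,0,0,-0.36,1],[0,0,0,-0.36,1]]])

```text
t: 2.2
eef_pos: [398.0, -389.8, 115.7]
tcp_rot: [3.141, 0.002, 1.556]
ft_force: [0.7, -0.3, -0.5]
opening: 1.0
grip_force: 0.0
```

Request:
steer_hand(rows=[[[16,26,10,0,1],[31,52,20,0,1],[31,52,32,0,1],[31,52,32,0,1]]])

```text
t: 2.53
eef_pos: [451.1, -358.0, 81.5]
tcp_rot: [-3.141, -0.001, 1.549]
ft_force: [-0.1, 0.6, 1.0]
opening: 0.999
grip_force: 0.0
```

Run:
```python
from h import *
import cv2
p2,d2=env.read_camera('scene')
s=env.state();print(s['eef_pos'],s['ft_force'])
u,v=map(int,proj('scene',(500,-358,75)));print(u,v)
cv2.imwrite('pics/s2.png',cv2.resize(p2[v-60:v+60,u-80:u+80],(800,600),interpolation=cv2.INTER_CUBIC)[:,:,::-1])
```

```text
[ 450.66531907 -358.53762758   82.34730014] [ 0.12442479  0.31581764 -0.34008963]
319 170
```

View pics/s2.png

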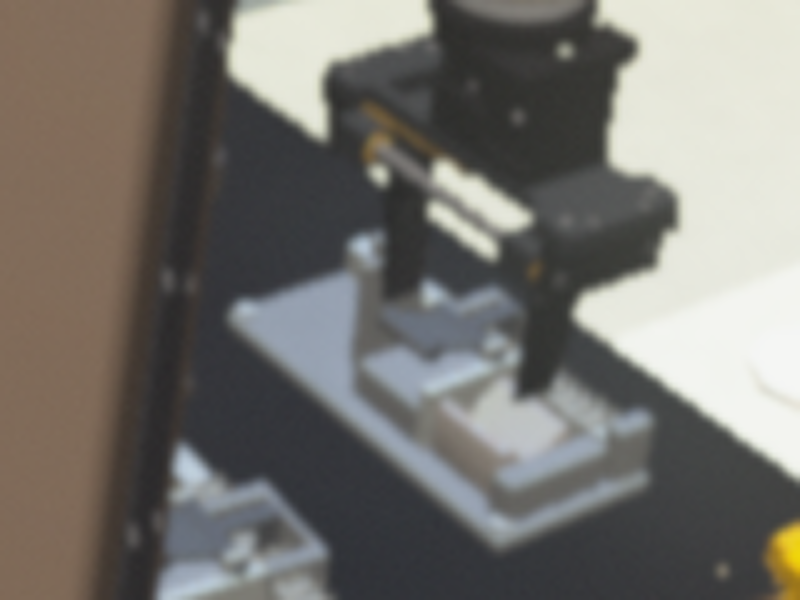

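The far finger, crop (403,290), stands over the thumb bar just short of the backrest at (365,270). The near finger hangs clear above the V-block. Now I'll press.

Request:
steer_hand(rows=[[[0,0,8,0,1],[0,0,13,0,1],[0,0,16,0,1],[0,0,18,0,1],[0,0,18,0,1]]])

```text
t: 3.0
eef_pos: [450.6, -358.3, 64.6]
tcp_rot: [-3.141, -0.0, 1.551]
ft_force: [-2.0, 2.4, 4.2]
opening: 1.0
grip_force: 2.1
```

Request:
steer_hand(rows=[[[0,0,3,0,1],[0,0,6,0,1],[0,0,6,0,1],[0,0,6,0,1]]])

```text
t: 3.33
eef_pos: [451.0, -358.3, 59.0]
tcp_rot: [3.142, 0.0, 1.552]
ft_force: [-1.3, 3.3, 4.8]
opening: 1.003
grip_force: 2.8
```

Request:
steer_hand(rows=[[[0,5,1,0,1],[0,12,1,0,1],[0,18,1,0,1],[0,24,1,0,1],[0,30,1,0,1]]])

```text
t: 3.75
eef_pos: [481.0, -359.0, 58.0]
tcp_rot: [-3.141, 0.0, 1.552]
ft_force: [-4.5, 0.8, 5.6]
opening: 1.0
grip_force: 5.2
```

Run:
```python
from clr import *
W=cloud('top',env.read_camera('top')[1]).reshape(-1,3)
s=env.state();print(s['eef_pos'],s['ft_force'],s['opening'])
x,y,z=W.T
b=W[(z>85)&(z<105)&(abs(y+366)<25)&(x>500)&(x<590)];print('backrest',len(b),np.median(b,0).round(1) if len(b) else '')
a=W[(np.abs(W-W0).max(1)>30)&(z>330)&(z<760)&~((abs(x-503)<22)&(z>300)&(abs(cKDTree(ho).query(W)[0])<25))]
D,i=cKDTree(a).query(ho);print('arm-hose',D.min(),ho[D.argmin()],a[i[D.argmin()]])
```

```text
radial,lateral [[621.3  65.9]
 [577.6  65.9]
 [549.4  66. ]]
[ 482.06901494 -359.12947777   58.05739719] [-0.48495679  2.63437127  4.83538782] 1.0001564765653637
backrest 0 
arm-hose 47.07192079439759 [ 499.44902359 -266.39368766  494.03437869] [ 453.96149429 -267.99616401  482.03094274]
```

Request:
steer_hand(rows=[[[0,6,0,0,1],[0,12,0,0,1],[0,18,0,0,1],[0,24,0,0,1],[0,24,0,0,1]]])

```text
t: 4.22
eef_pos: [506.0, -359.4, 58.1]
tcp_rot: [3.141, 0.001, 1.552]
ft_force: [2.3, 3.4, 5.6]
opening: 0.998
grip_force: 3.0
```

Request:
steer_hand(rows=[[[0,3,0,0,1],[0,5,0,0,1],[0,7,0,0,1],[0,7,0,0,1]]])

```text
t: 4.55
eef_pos: [512.3, -359.4, 58.1]
tcp_rot: [3.141, 0.0, 1.552]
ft_force: [-0.3, 3.3, 4.9]
opening: 0.998
grip_force: 3.9
```

Request:
steer_hand(rows=[[[0,1.5,0,0,1],[0,3,0,0,1],[0,3,0,0,1]]])

```text
t: 4.8
eef_pos: [515.0, -359.4, 58.1]
tcp_rot: [-3.141, 0.0, 1.552]
ft_force: [-2.7, 3.6, 7.4]
opening: 0.998
grip_force: 4.7
```

Request:
steer_hand(rows=[[[0,1,0,0,1],[0,2,0,0,1],[0,2,0,0,1],[0,2,0,0,1]]])

```text
t: 5.13
eef_pos: [515.2, -359.3, 58.1]
tcp_rot: [-3.138, -0.001, 1.552]
ft_force: [-14.9, 2.7, 11.5]
opening: 0.999
grip_force: 10.4
```

Run:
```python
from clr import *
W=cloud('top',env.read_camera('top')[1]).reshape(-1,3)
s=env.state();print(s['eef_pos'],s['ft_force'],s['opening'])
x,y,z=W.T
a=W[(np.abs(W-W0).max(1)>30)&(z>330)&(z<760)&~((abs(x-503)<22)&(z>300)&(abs(cKDTree(ho).query(W)[0])<15))]
D,i=cKDTree(a).query(ho);print('arm-hose',D.min(),ho[D.argmin()],a[i[D.argmin()]])
```

```text
radial,lateral [[621.3  65.9]
 [577.6  65.9]
 [549.4  66. ]]
[ 515.19408146 -359.32990371   58.13871305] [-14.15446479   2.01577276  11.51580744] 0.9972285881189993
arm-hose 23.153548713222346 [ 499.44902359 -266.39368766  494.03437869] [ 478.48238702 -268.51224537  484.44278434]
```

The jaw hit the stop at x=515 with −15 N. Next, back off slightly and lift so the release springs up.

Request:
steer_hand(rows=[[[0,-3,0,0,1],[0,-4,-8,0,1],[0,-6,-16,0,1],[0,-15,-28,0,1],[0,-30,-35,0,1]]])

```text
t: 5.6
eef_pos: [487.2, -359.1, 94.2]
tcp_rot: [3.141, 0.001, 1.553]
ft_force: [0.2, -0.2, -0.8]
opening: 1.002
grip_force: 0.0
```

Request:
steer_hand(rows=[[[0,-30,-10,0,1],[0,-65,-20,0,1],[0,-100,-30,0,1],[-25,-135,-30,0,1],[-50,-135,-30,0,1]]])

```text
t: 6.02
eef_pos: [346.5, -405.2, 124.3]
tcp_rot: [-3.14, -0.001, 1.552]
ft_force: [1.2, -1.2, 0.3]
opening: 1.002
grip_force: 0.0
```

Run:
```python
from h import *
import cv2
p,d=env.read_camera('top');W=cloud('top',d).reshape(-1,3);x,y,z=W.T
p2,d2=env.read_camera('scene')
b=W[(z>85)&(z<105)&(abs(y+366)<25)&(x>500)&(x<600)];print('backrest',len(b),np.median(b,0).round(1) if len(b) else '')
t=W[(z>56)&(z<75)&(abs(y+359)<6)&(x>525)&(x<572)];print('thumb',len(t),np.percentile(t,[5,50,95],0).round(1) if len(t) else '')
print(env.state()['ft_force'])
u,v=map(int,proj('scene',(500,-358,50)))
cv2.imwrite('pics/end.png',np.hstack([cv2.resize(q,(400,500),interpolation=cv2.INTER_CUBIC) for q in(p[150:275,300:400],p2[v-62:v+63,u-50:u+50])])[:,:,::-1])
```

```text
backrest 31 [ 572.8 -370.8   92.7]
thumb 89 [[ 530.1 -364.    62.1]
 [ 548.7 -358.4   67.2]
 [ 566.  -353.5   70.4]]
[ 0.41838836  0.05323926 -0.12969308]
```

View pics/end.png

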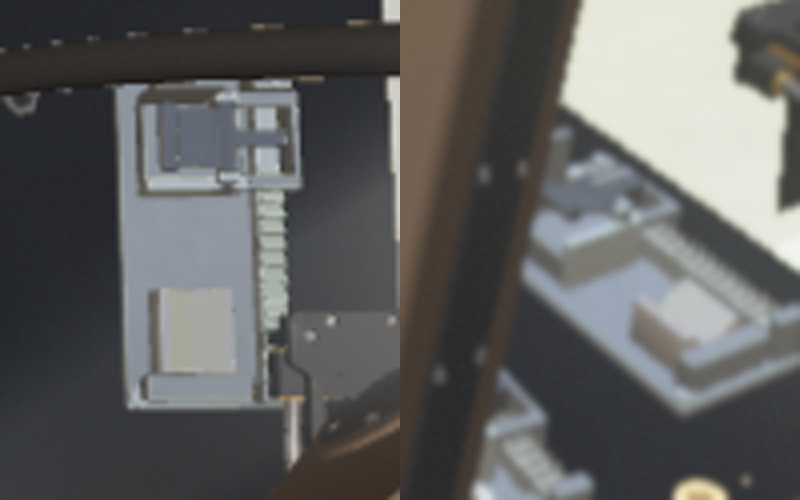

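The pictures show the jaw at the end stop: the thumb bar has moved 58 mm and is back up at about 67–70 mm. The V-block is untouched on the bed and the tool is clear.

```bash
python3 -c "
from cell import env
print(env.job_done())"
```

```text
the job is handed in; nothing more can be done
None
```

I handed the job in with the V-block clamp's jaw fully home against its end stop (the thumb bar moved about 58 mm), its release sprung back up, and the V-block still in place. I didn't measure the collar clamp or the loose parts again at the end, but the arm never went near them.

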